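Pack the peg tin in the balcony rack and close the stop

TASK

Stand the steel peg tin upright and square in the wooden rack, centred front to back, between the blue soap box and the red sliding stop. Then push the stop up snug, so that stop, tin, box and end wall stand close together without gaps; the box must stay standing in its place.

Things in the scene. Friction and masses are not known exactly. Their poses are not given: they have to be found in the camera images.
- rack: Fixed pale-wood rack: floor board 130 (x) by 380 (y) by 12 mm thick. Origin: centre of the board's underside, on the shelf. Its y runs along the rack to the end wall (16 mm thick, top 132 mm above the shelf, inner face at y = +174 mm); its x points to the back edge, away from the robot, where a lip 8 mm high has its inner face at x = +59 mm. No front lip.
- stop_back (a point): Red end stop, an upright plate 100 (x) by 14 (y) by 100 mm, top 112 mm above the shelf. The point: middle of its outer face, 72 mm above the shelf; the face towards the wall is 14 mm further along the rack's y. Slides only along the rack's y (1.5 N friction, stays where left), starts wide open; push it to the wall on its outer face, e.g. with shut fingers.
- tin_mid (a point): Centre of the closed steel peg tin, 90 (x) by 45 (y) by 110 mm (z, up), 0.25 to 0.5 kg, bare grey metal, dark line below the lid, small wooden peg mark on top. It stands loose on the shelf in front of the rack, beside a glass jar and a yellow scoop that are not wanted; the point is 55 mm above its underside. Grip it across its 45 mm thickness (its y).
- box_mid (a point): Centre of the blue soap box with a white band, 90 (x) by 40 (y) by 120 mm (z, up), about 0.4 kg. It stands loose in the rack, a few mm from the end wall; the point is 60 mm above its underside. Axes nearly as the rack's.
Things that resemble listed ones, but are neither listed nor needed, are in the scene too. Leave any orange look-alike of the part that bears tin_mid alone.

How it is judged:
By the outcome, as a careful person would: the job done as asked, in the order asked, and still so for the second after the job is handed in, with the robot touching nothing.
It also fails if it takes over 51 s, if anything falls off the work surface, if the arm or the gripper's body presses on something with over 40 N, if the wrist force passes 120 N, or if a joint passes its speed limit or range.

ROBOT

A 6-joint arm with a two-finger parallel gripper is mounted at the origin on the work surface. World frame = base frame: x ahead of the robot, y to its left, z up, the work surface at z = 0. Lengths are in m, angles in rad, forces in N, time in s.
With the tool pointing down it reaches from about 0.325 to 0.775 m from the base axis. Payload 5.5 kg.
Tool frame: the origin (TCP) lies between the finger pads; the fingertips stand 8 mm ahead of it and the grasp point (between the pads) lies 11 mm behind it (tcp_to_tips is the distance from the TCP to the fingertips, in m); z points along the fingers, y is the line along which they close (so a half turn about z gives the same grasp; the last joint's range is limited). The gripper opens to 88 mm and grips with 3 to 60 N. Pads are 20 mm wide; open, the fingers measure 115 mm over their backs; the gripper's body (75 mm by 178 mm) begins 61 mm behind the grasp point.
Start: joints at [1.264, 0.091, 1.231, -0, 1.82, -0.057], TCP at [0.148, 0.581, 0.231] pointing down, gripper open.
Joint ranges: [-2.87, 2.87], [-0.86, 2.18], [0.17, 2.46], [-1.51, 4.65], [0.06, 2.69], [-2.65, 2.65]. Speed limits (rad/s): [2.57, 2.57, 3.01, 3.14, 3.14, 3.14].

INTERFACE

Orientations are given as a unit quaternion [w, x, y, z].
In Python, from bench import * gives the robot as it stands. Calls block until the motion is done:
- move_to(position, orientation): joint-space move of the TCP to a pose.
- move_l(position, speed=0.15, orientation=None): straight line of the TCP; orientation=None keeps the orientation; speed is the mean speed in m/s.
- movej(angles): joint-space move.
- gripper_open() and close(): open the fingers fully, or close them until they stop; the grip force is fixed at half the most.
- hold(seconds).
- inverse_kinematics(position, orientation): joint angles nearest the present ones, or None.
- state(): the state.
- get_image(name): name is "scene" or "top"; returns a dict with "frame" (384x512x3 uint8, blue, green, red), "depth" (384x512 float32, m along the optical axis (not along the pixel's ray), 0 where there is no reading), "camera_matrix" (3x3 intrinsics, pixels), "view" (4x4, takes a point from world to camera coordinates). Camera axes: x right, y up, looking along -z (the intrinsics and any distortion apply to the point x, -y, -z); pixel columns grow to the right and rows downward; lengths in m; the calibration is good to about 2 mm. A picture is of the moment at which its call begins.
A pose or a line that the arm cannot do raises IKError and nothing moves.
- job_done(): hands the job in; it is judged then, once.
The state is a dict: "time": time; "joint_pos": joint angles; "dq": joint speeds; "joint_torque": joint torques, N m; "ee_pos": TCP position; "ee_rot": TCP orientation; "ft_force": force on the tool from outside, world axes, zero at the start; "moment": the same for the moment, N m; "finger_gap": finger opening in m; "finger_force": force on a finger pad.
Only numpy, scipy, OpenCV 4.12 (cv2) and the standard library are available. Lean on these libraries where they do the work, as an engineer would, in place of code of your own. Each camera call takes 0.05 s, during which the arm holds its last target. There are 200 camera calls.

## Working session

There is one attempt and no reset: what is moved stays moved. The work goes in short steps, each a Python script; the robot and the scene stay as the last script left them, time stands still between calls to the robot, and variables do not carry over. Pictures are saved under pics/ and viewed, at most 10 in all, crops included, and the job is handed in when it is done.

```bash
mkdir -p pics; ls
cat > h.py <<'E'
from bench import *
import numpy as np, cv2
def cloud(im):
    K=im["camera_matrix"];d=im["depth"];V=np.array(im["view"])
    v,u=np.mgrid[:d.shape[0],:d.shape[1]]
    P=np.stack([(u-K[0][2])/K[0][0]*d,-(v-K[1][2])/K[1][1]*d,-d,np.ones_like(d)],-1)
    W=P@np.linalg.inv(V).T
    W=W[...,:3]; W[d==0]=np.nan
    return W
E
python3 - <<'E'
from h import *
for n in("scene","top"):
    im=get_image(n); cv2.imwrite(f"pics/{n}0.png",im["frame"]); np.savez(f"{n}0.npz",**{k:np.array(v) for k,v in im.items()})
    print(im["camera_matrix"],np.linalg.inv(im["view"]).round(3),(im["depth"]==0).mean())
print(state())
E
```

```text
pics
[[427.17187953   0.         260.02444245]
 [  0.         427.17187953 182.62065619]
 [  0.           0.           1.        ]] [[ 0.803 -0.445  0.395  0.904]
 [ 0.595  0.594 -0.541 -0.576]
 [ 0.006  0.67   0.743  0.796]
 [ 0.     0.     0.     1.   ]] 0.00390625
[[366.33158768   0.         260.01537087]
 [  0.         366.33158768 195.23799387]
 [  0.           0.           1.        ]] [[-0.     0.993 -0.118  0.444]
 [-1.     0.002  0.02  -0.049]
 [ 0.02   0.118  0.993  0.853]
 [ 0.     0.     0.     1.   ]] 0.0038401285807291665
{'time': 0.1, 'joint_pos': array([ 1.26428432e+00,  9.17716788e-02,  1.23173376e+00, -2.89785733e-05,
        1.81976874e+00, -5.67300434e-02]), 'dq': array([ 1.48899001e-03, -1.32382494e-04, -1.28701812e-03,  7.95425712e-04,
        2.43482110e-05, -1.57680044e-03]), 'joint_torque': array([ 2.17119516e-03, -4.47855628e+01, -4.07573318e+01,  6.99630473e-02,
        2.83385249e-02, -1.20504401e-04]), 'ee_pos': array([0.14827311, 0.58114818, 0.22964495]), 'ee_rot': array([-1.38046893e-04,  1.24570054e-01,  9.92210459e-01, -8.29467300e-04]), 'ft_force': array([ 0.19888246, -0.99590607,  0.24477905]), 'moment': array([-0.00100432, -0.04354596, -0.00038814]), 'finger_force': 0.0, 'finger_gap': 0.08785223705235248}
```

View pics/scene0.png

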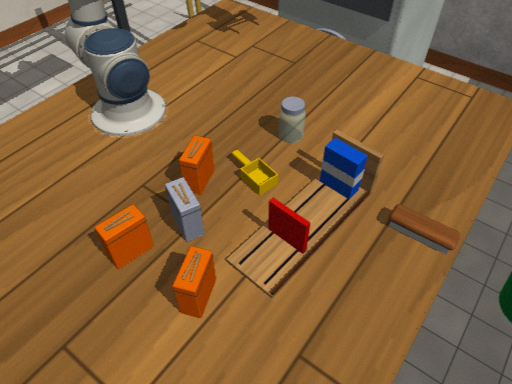

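View pics/top0.png

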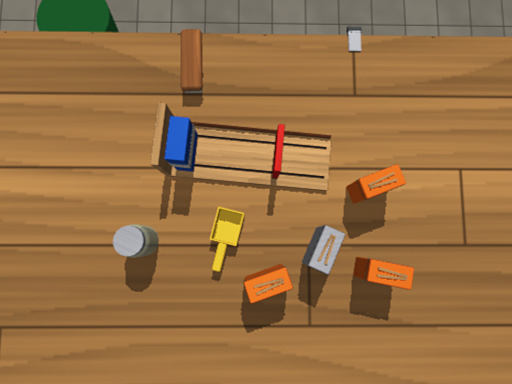

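The scene view shows the grey tin at (185,210) among orange look-alikes, with the red stop at (289,225) and the blue box at (343,167). The top view shows the tin at (325,249), stop (279,151), box (180,142) and end wall (160,137). Next I fit the top faces from depth.

```bash
cat >> h.py <<'E'
def rect(P):
    (c,s,a)=cv2.minAreaRect(P.astype(np.float32)*1000)
    return np.round(c,1),np.round(s,1),round(a,2)
def masks(im):
    hsv=cv2.cvtColor(im["frame"],cv2.COLOR_BGR2HSV);H,S,V=[hsv[...,i].astype(int) for i in range(3)]
    return dict(blue=(H>105)&(H<130)&(S>150),red=((H<4)|(H>176))&(S>180),grey=(S<90)&(V>60),wood=(H>8)&(H<28))
E
cat > m.py <<'E'
from h import *
import sys
def measure(im,tag):
    W=cloud(im);m=masks(im);z=W[...,2];x=W[...,0];y=W[...,1]
    tb=(abs(z)<.01)&(x<.5)&(x>.3); print(tag,"table z",np.nanmedian(z[tb]))
    def rep(n,M):
        M=cv2.morphologyEx(M.astype(np.uint8),cv2.MORPH_OPEN,np.ones((2,2)))
        k,l,st,_=cv2.connectedComponentsWithStats(M)
        for i in range(1,k):
            if st[i,4]>40:
                q=l==i; print(tag,n,st[i,4],rect(W[q][:,:2]),"z",np.median(z[q]).round(4),"px",st[i,:4])
    rep("tin top",m["grey"]&(z>.1)&(z<.12)&(x<.8))
    rep("box top",m["blue"]&(z>.122)&(z<.142))
    rep("stop top",m["red"]&(z>.104)&(z<.12))
    rep("wall top",m["wood"]&(z>.12)&(z<.145))
    rep("board",m["wood"]&(z>.007)&(z<.018)&(x>.4)&(x<.8))
if __name__=="__main__":
    for n in("scene","top"): measure(dict(np.load(f"{n}0.npz")),n)
E
python3 m.py
```

```text
scene table z 0.0006239376157035625
scene tin top 68 (array([  9.1, -62. ]), array([50.7,  9.2]), 9.11) z 0.1076 px [98 87 16 11]
scene tin top 331 (array([437.3, 260. ]), array([ 40.4, 183.7]), 13.6) z nan px [283  97  23  18]
scene tin top 651 (array([ 431.9, -189.2]), array([70.5, 88.4]), 65.43) z 0.1102 px [166 178  35  38]
scene box top 602 (array([650.3, 107.5]), array([54.1, 86.9]), 86.55) z nan px [327 139  42  30]
scene stop top 324 (array([ 635.6, -106.6]), array([14.7, 96.8]), 86.43) z 0.1121 px [271 199  40  30]
scene wall top 456 (array([685.5, 177.5]), array([168.9, 112.9]), 55.25) z 0.1311 px [334 131  51  31]
scene board 105 (array([486.3, -13. ]), array([89.4, 43.2]), 27.26) z 0.0098 px [242 176  36  18]
scene board 4971 (array([642.2, -47.2]), array([367. , 126.3]), 84.51) z nan px [228 177 141 121]
scene board 56 (array([ 581.9, -359.3]), array([43.1,  6. ]), 26.64) z 0.0085 px [181 311  22   8]
top table z 0.00044496146632211353
top tin top 758 (array([425.9, 209.9]), array([42.5, 82.5]), 48.08) z nan px [114 227  32  31]
top tin top 880 (array([ 374. , -261.4]), array([ 0. , 28.5]), 0.0) z nan px [310 227  36  49]
top box top 912 (array([643.7, 101.6]), array([37.8, 88.6]), 84.59) z nan px [166 117  26  46]
top stop top 277 (array([ 637.2, -110.1]), array([ 19.7, 111.5]), 84.66) z 0.1126 px [276 126  10  47]
top wall top 589 (array([675.3, 137.1]), array([ 24.3, 171.6]), 93.58) z nan px [152 104  17  64]
top board 6653 (array([641.8, -51.4]), array([362.1, 124.3]), 81.87) z nan px [173 126 160  66]
```

```bash
cat > m.py <<'E'
from h import *
def top(im,M,h,W):
    """centroid, sizes, long-axis angle (deg) of biggest blob of M cast onto plane z=h"""
    M=cv2.morphologyEx(M.astype(np.uint8),cv2.MORPH_OPEN,np.ones((3,3)))
    k,l,st,_=cv2.connectedComponentsWithStats(M)
    if k<2: return None
    i=1+np.argmax(st[1:,4]); v,u=np.nonzero(l==i)
    K=im["camera_matrix"];T=np.linalg.inv(im["view"])
    r=np.stack([(u-K[0][2])/K[0][0],-(v-K[1][2])/K[1][1],-np.ones(len(u))],-1)@T[:3,:3].T
    P=(T[:3,3]+r*((h-T[2,3])/r[:,2])[:,None])[:,:2]*1000
    c=P.mean(0);w,E=np.linalg.eigh(np.cov(P.T)); a=E[:,1]
    zz=W[...,2][l==i]
    return dict(c=c.round(1),size=np.sqrt(12*w).round(1),ang=round(np.degrees(np.arctan2(a[1],a[0]))%180,2),z=round(float(np.nanmedian(zz)),4),n=len(u))
def measure(im):
    W=cloud(im);m=masks(im);x,y,z=np.moveaxis(np.nan_to_num(W,nan=-9),-1,0);b=lambda h,t=.006:abs(z-h)<t
    return dict(tin=top(im,m["grey"]&b(.11)&(y<.1)&(x>.3)&(x<.8),.11,W),tin_hi=top(im,b(.122,.008)&m["grey"]&(x>.5)&(x<.8),.122,W),
      box=top(im,m["blue"]&b(.132),.132,W),stop=top(im,m["red"]&b(.112),.112,W),
      wall=top(im,m["wood"]&b(.132)&(y>.1)&(x>.4),.132,W),board=top(im,(m["wood"]|m["red"])&b(.012,.005)&(x>.55)&(x<.72),.012,W))
if __name__=="__main__":
    for n in("scene","top"):
        for k,v in measure(dict(np.load(f"{n}0.npz"))).items(): print(n,k,v)
E
python3 m.py
python3 - <<'E'
from m import *
for n in("top","scene"):
    im=dict(np.load(f"{n}0.npz"));W=cloud(im);x,y,z=np.moveaxis(np.nan_to_num(W,nan=-9),-1,0)
    # front edge of the board: per y column min x of points at z~.012
    q=(abs(z-.012)<.004)&(x>.5)&(x<.75)&(y>-.23)&(y<.03)
    ys=np.arange(-.22,.03,.01); e=np.array([[Y,np.percentile(x[q&(abs(y-Y)<.005)],1)] for Y in ys])
    p=np.polyfit(e[:,0],e[:,1],1);r=e[:,1]-np.polyval(p,e[:,0]);e=e[abs(r)<.004];p=np.polyfit(e[:,0],e[:,1],1)
    print(n,"front edge x=",p,"yaw deg",-np.degrees(np.arctan(p[0])),len(e))
    q=(abs(z-.012)<.004)&(x>.6)&(x<.64); print("low y end",np.percentile(y[q],[.5,1,2]))
E
```

```text
scene tin {'c': array([ 427.9, -202.8]), 'size': array([48.3, 97.4]), 'ang': np.float64(156.09), 'z': 0.1104, 'n': 582}
scene tin_hi None
scene box {'c': array([649.1,  99.6]), 'size': array([43.3, 90.7]), 'ang': np.float64(173.34), 'z': 0.1324, 'n': 538}
scene stop {'c': array([ 635.7, -107.6]), 'size': array([15.9, 98.3]), 'ang': np.float64(174.88), 'z': 0.1124, 'n': 300}
scene wall {'c': array([659.5, 138.1]), 'size': array([ 21.1, 129.1]), 'ang': np.float64(174.54), 'z': 0.1321, 'n': 356}
scene board {'c': array([636.6, -84.5]), 'size': array([123.5, 361.8]), 'ang': np.float64(83.1), 'z': 0.0126, 'n': 4904}
top tin {'c': array([ 421.6, -197.9]), 'size': array([47.3, 93.1]), 'ang': np.float64(155.73), 'z': 0.1104, 'n': 845}
top tin_hi None
top box {'c': array([643.4, 102.5]), 'size': array([40.7, 90.5]), 'ang': np.float64(175.06), 'z': 0.1326, 'n': 889}
top stop {'c': array([ 630.6, -103.4]), 'size': array([12. , 99.5]), 'ang': np.float64(174.66), 'z': 0.1126, 'n': 273}
top wall {'c': array([653.3, 140.4]), 'size': array([ 17.2, 130.3]), 'ang': np.float64(174.68), 'z': 0.1326, 'n': 535}
top board {'c': array([630.5, -65.6]), 'size': array([128.6, 332. ]), 'ang': np.float64(85.96), 'z': 0.0126, 'n': 6600}
top front edge x= [0.09140082 0.57678767] yaw deg -5.222370542565246 25
low y end [-0.22766871 -0.22553419 -0.22261473]
scene front edge x= [0.06778848 0.57755556] yaw deg -3.8780607516484054 3
low y end [-0.2295268  -0.22856364 -0.22725117]
```

```bash
cat >> h.py <<'E'
YAW=np.radians(-5.3); O=np.array([.6365,-.0408])
EX=np.array([np.cos(YAW),np.sin(YAW)]);EY=np.array([-EX[1],EX[0]])
def rk(x,y,z): return [*(O+x*EX+y*EY),z]
def down(deg):
    from scipy.spatial.transform import Rotation as R
    c,s=np.cos(np.radians(deg)),np.sin(np.radians(deg))
    q=R.from_matrix(np.array([[-s,c,0],[c,s,0],[0,0,-1]])).as_quat()
    return [q[3],q[0],q[1],q[2]]
def rep(t):
    s=state();print(t,"t",round(s["time"],2),s["ee_pos"].round(4),"F",s["ft_force"].round(1),"gap",round(s["finger_gap"],4),"ff",round(s["finger_force"],1))
E
python3 - <<'E'
from h import *
c=[.4216,-.1979]
move_to([*c,.20],down(65.7)); rep("pre")
move_l([*c,.070],.12); rep("down")
close(); rep("closed")
move_l([*c,.225],.15); rep("lift")
move_to(rk(0,.050,.225),down(84.7)); rep("over")
for n in("scene","top"): cv2.imwrite(f"pics/{n}1.png",get_image(n)["frame"])
cv2.imwrite("pics/s1.png",cv2.resize(cv2.imread("pics/scene1.png"),(768,576)))
E
```

```text
pre t 3.01 [ 0.4219 -0.1974  0.2   ] F [-0.3  0.5 -0.4] gap 0.0877 ff 0.0
down t 4.24 [ 0.4221 -0.1982  0.071 ] F [-1.2 -0.4  0.4] gap 0.0878 ff 0.0
closed t 4.97 [ 0.4216 -0.1981  0.07  ] F [-0.9 -1.2  0.1] gap 0.0448 ff 30.0
lift t 6.16 [ 0.4212 -0.1977  0.2236] F [ 0.5  0.7 -5.3] gap 0.045 ff 30.0
over t 7.32 [0.6407 0.0078 0.2252] F [-0.1 -0.8 -5.2] gap 0.0451 ff 30.0
```

View pics/s1.png

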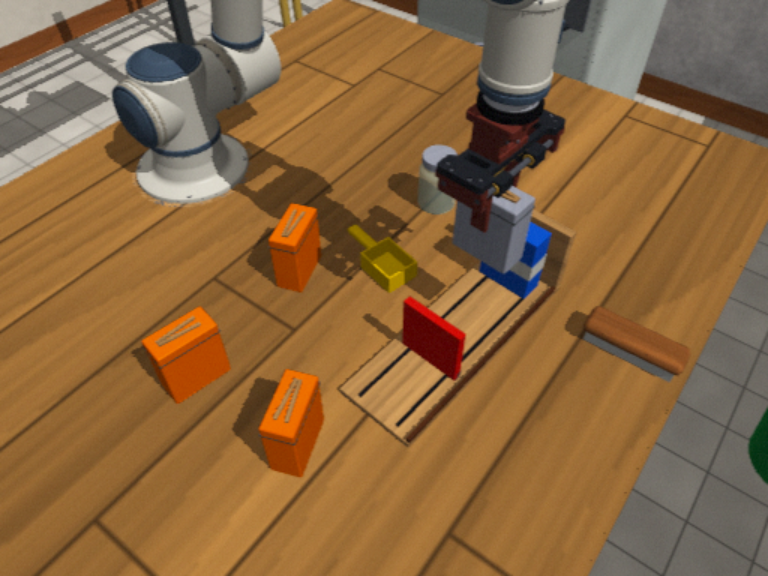

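The tin hangs upright in the fingers at (495,230) above the rack, between the stop (433,338) and the box (517,260). Next I lower it, release and check.

Run:
```python
from h import *
from m import measure
move_l(rk(0,.050,.095),.12); hold(.3); rep("near")
z=.0845
while True:
    move_l(rk(0,.050,z),.03); hold(.15); f=state()["ft_force"][2]; print(round(z,4),round(f,1))
    if f>-2 or z<.081: break
    z-=.001
gripper_open(); rep("open")
move_l(rk(0,.050,.225),.15)
move_to(rk(-.05,-.115,.20),down(84.7)); rep("away")
for n in("scene","top"):
    im=get_image(n); np.savez(f"{n}2.npz",**{k:np.array(v) for k,v in im.items()}); cv2.imwrite(f"pics/{n}2.png",im["frame"])
    W=cloud(im);z=np.nan_to_num(W[...,2],nan=-9);g=(W[...,0]>.55)&(W[...,0]<.75)&(abs(z-.122)<.006)&masks(im)["grey"]
    from m import top
    r=measure(im); r["tin"]=top(im,g,.122,W)
    for k in("tin","box","wall","stop"):
        v=r[k]
        if v: d=v["c"]/1000-O; print(n,k,"rack",(d@EX*1000).round(1),(d@EY*1000).round(1),v)
```

```text
near t 8.95 [0.6413 0.009  0.0955] F [ 0.1  0.1 -4.7] gap 0.0451 ff 30.0
0.0845 -3.9
0.0835 -4.3
0.0825 -5.6
0.0815 -0.7
open t 11.62 [0.6411 0.009  0.0815] F [ 0.  -0.5 -0. ] gap 0.0882 ff 0.0
away t 13.46 [ 0.5764 -0.15    0.1999] F [-0.1  0.1  0.3] gap 0.0878 ff 0.0
scene tin rack 7.1 45.9 {'c': array([647.8,   4.2]), 'size': array([52. , 97.1]), 'ang': np.float64(174.23), 'z': 0.1223, 'n': 534}
scene box rack -1.0 140.7 {'c': array([648.5,  99.4]), 'size': array([43.6, 90.5]), 'ang': np.float64(173.3), 'z': 0.1323, 'n': 539}
scene wall rack 7.3 180.2 {'c': array([660.4, 138. ]), 'size': array([ 21.1, 129. ]), 'ang': np.float64(174.15), 'z': 0.132, 'n': 355}
scene stop rack 5.0 -66.6 {'c': array([ 635.3, -107.6]), 'size': array([15.8, 98.8]), 'ang': np.float64(174.61), 'z': 0.1125, 'n': 297}
top tin rack -0.8 49.3 {'c': array([640.3,   8.4]), 'size': array([47.3, 93.4]), 'ang': np.float64(174.09), 'z': 0.1225, 'n': 814}
top box rack -5.8 143.2 {'c': array([644. , 102.3]), 'size': array([40.8, 89.9]), 'ang': np.float64(175.82), 'z': 0.1325, 'n': 883}
top wall rack -0.3 182.0 {'c': array([653. , 140.5]), 'size': array([ 17. , 130.3]), 'ang': np.float64(174.67), 'z': 0.1324, 'n': 534}
```

View pics/top2.png

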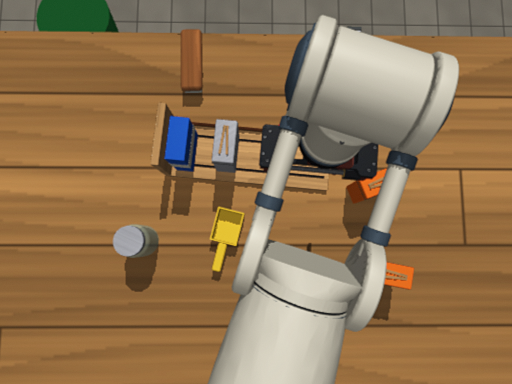

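The top view shows the tin square at (225,145), centred like the stop and wall; the box still stands at (180,142). Next I push the stop with shut fingers.

Run:
```python
from h import *
close()
move_to(rk(0,-.115,.16),down(84.7))
move_l(rk(0,-.115,.072),.12); hold(.2); rep("behind stop")
b=state()["ft_force"]@np.r_[EY,0]
move_l(rk(0,-.005,.072),.06); rep("pushing")
move_l(rk(0,.045,.072),.03); rep("near")
y=.045
while y<.072:
    y+=.001; move_l(rk(0,y,.072),.01); hold(.05); s=state(); f=s["ft_force"]@np.r_[EY,0]-b
    print(round(y*1e3,1),((s["ee_pos"][:2]-O)@EY*1e3).round(1),round(f,1),round(s["time"],1))
    if f<-14: break
    if s["time"]>36: break
```

```text
behind stop t 16.35 [ 0.6264 -0.1555  0.0732] F [0.2 0.9 0.3] gap 0.0005 ff 0.0
pushing t 18.33 [ 0.6362 -0.0458  0.0721] F [ 0.  -0.1 -1.6] gap 0.0003 ff 0.1
near t 20.15 [0.6406 0.0026 0.0721] F [-0.1 -6.4  1.1] gap 0.0004 ff 3.3
46.0 44.6 -7.7 20.4
47.0 45.6 -6.4 20.8
48.0 46.6 -8.1 21.1
49.0 47.6 -6.9 21.4
50.0 48.6 -7.9 21.6
51.0 49.6 -7.2 21.9
52.0 50.6 -7.8 22.2
53.0 51.5 -7.6 22.6
54.0 52.6 -8.0 22.9
55.0 53.0 -9.8 23.1
56.0 53.4 -11.8 23.4
57.0 54.2 -11.6 23.8
58.0 55.1 -12.1 24.1
59.0 56.1 -10.8 24.4
60.0 57.1 -12.6 24.6
61.0 58.1 -11.5 24.9
62.0 59.1 -11.5 25.2
63.0 60.1 -12.2 25.6
64.0 61.1 -12.6 25.9
65.0 62.1 -12.4 26.1
66.0 63.1 -13.1 26.4
67.0 63.7 -14.0 26.8
```

Run:
```python
from h import *
y=.067
while y<.080:
    y+=.001; move_l(rk(0,y,.072),.01); hold(.05); s=state(); f=s["ft_force"]@np.r_[EY,0]
    print(round(y*1e3,1),((s["ee_pos"][:2]-O)@EY*1e3).round(1),round(f,1),round(s["time"],1))
    if f<-21: break
move_l(rk(0,.035,.072),.08)
move_l(rk(0,.035,.2),.2)
move_to(rk(-.2,-.22,.25),down(84.7)); rep("away")
from m import measure,top
for n in("scene","top"):
    im=get_image(n); f=im["frame"]
    W=cloud(im);z=np.nan_to_num(W[...,2],nan=-9);g=(W[...,0]>.55)&(W[...,0]<.75)&(abs(z-.122)<.006)&masks(im)["grey"]
    r=measure(im); r["tin"]=top(im,g,.122,W)
    for k in("tin","box","wall","stop"):
        v=r[k]
        if v: d=v["c"]/1000-O; print(n,k,"rack",(d@EX*1000).round(1),(d@EY*1000).round(1),v)
    c=f[80:240,120:320] if n=="top" else f[110:270,230:430]
    cv2.imwrite(f"pics/{n}3.png",cv2.resize(c,None,fx=3,fy=3))
```

```text
68.0 63.6 -15.1 27.1
69.0 63.6 -18.6 27.4
70.0 63.6 -22.1 27.6
away t 30.27 [ 0.4175 -0.2409  0.2495] F [0.7 0.1 0.4] gap 0.0001 ff 0.0
scene tin rack 7.4 107.1 {'c': array([653.8,  65.2]), 'size': array([50.4, 97.2]), 'ang': np.float64(176.94), 'z': 0.1223, 'n': 463}
scene box rack -0.9 151.4 {'c': array([649.6, 110. ]), 'size': array([43.2, 90.3]), 'ang': np.float64(174.22), 'z': 0.1324, 'n': 531}
scene wall rack 9.5 181.8 {'c': array([662.7, 139.3]), 'size': array([ 18.6, 135.4]), 'ang': np.float64(173.45), 'z': 0.1324, 'n': 295}
scene stop rack 6.0 79.9 {'c': array([649.9,  38.2]), 'size': array([18.1, 97.2]), 'ang': np.float64(174.43), 'z': 0.1125, 'n': 264}
top tin rack -0.6 112.9 {'c': array([646.3,  71.7]), 'size': array([48.5, 93. ]), 'ang': np.float64(174.18), 'z': 0.1227, 'n': 824}
top box rack -6.3 154.9 {'c': array([644.5, 114. ]), 'size': array([40.1, 89.8]), 'ang': np.float64(175.72), 'z': 0.1327, 'n': 872}
top wall rack 0.2 183.0 {'c': array([653.6, 141.4]), 'size': array([ 15.4, 134.9]), 'ang': np.float64(174.5), 'z': 0.1326, 'n': 474}
top stop rack -0.5 82.9 {'c': array([643.7,  41.8]), 'size': array([15.3, 98.7]), 'ang': np.float64(174.66), 'z': 0.1129, 'n': 345}
```

View pics/top3.png

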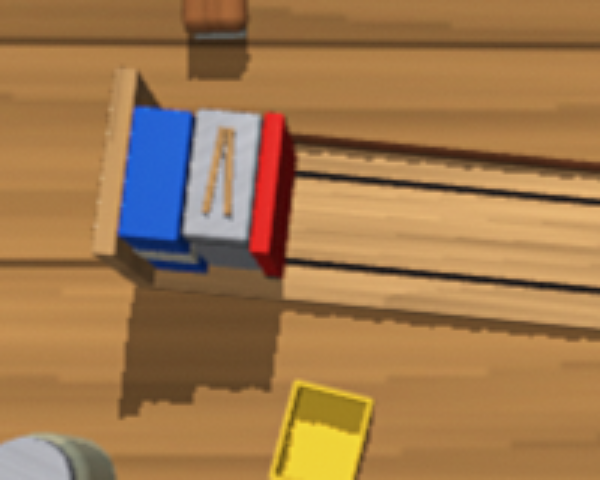

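View pics/scene3.png

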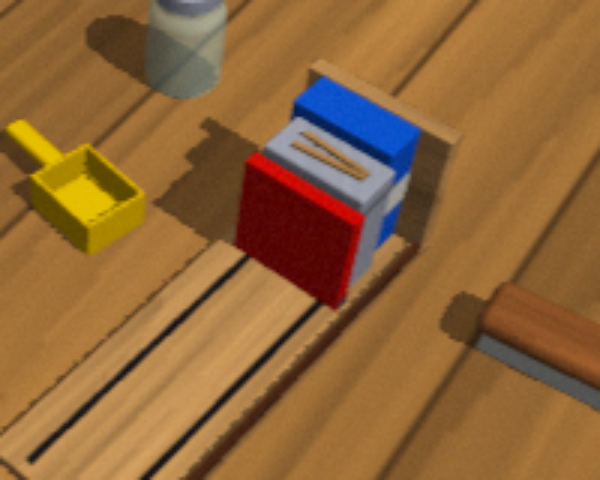

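Both close-ups show wall, box, tin and stop standing flush: the tin top is at (222,175) in the top crop and the red stop at (268,190). The measured spacings of 30, 42 and 28 mm match zero gaps.

```bash
python3 -c "
from bench import *
print(job_done())"
```

```text
the job is handed in; nothing more can be done
None
```

The tin stands upright and square in the rack, centred front to back to about 1 mm by the camera; the stop is pushed up snug with no visible gaps, the box is still standing against the wall, and the job was handed in at about 30 s of the 51 s allowed.

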